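Push a sawn blank up the feed gutter behind its catch

TASK

The sawn aluminium blank has run down to the low end of the blue sloped feed gutter. Push it gently back up the gutter with the fingertips as far as the end stop, so that the yellow sprung catch comes up behind it and it cannot roll back, and leave it resting there. Only push it: do not grip, lift, ram or flick it or let it run away back down the slope, and leave the other things on the bench where they are.

Things in the scene. Friction and masses are not known exactly. Their poses are not given: they have to be found in the camera images.
- trough: Blue steel gutter (U channel) fixed on a low stand, sloping 0.14 rad (8 degrees). Origin on its floor, on the centre line, 85 mm above the bench; x runs up the slope along the floor, y across, z square to the floor (all places below are in this frame, mm). Floor x -205 to +200; 84 wide between side walls 33 high. At x = +190 the face of the end stop: soft black rubber buffer (gives 1 mm per 4 N or so) on a steel plate 57 high.
- blank: Solid bright aluminium round-bar blank, a cylinder 60 mm in diameter, 70 mm long, about 0.5 kg, slippery with cutting fluid (friction about 0.3), lying across the gutter so that it rolls along it; it starts against the tabs of the low end. Origin at its centre; its y axis is the cylinder's axis, about which it turns as it rolls.
- home (a point): Centre of the blank when it touches the end stop's buffer: trough x = +160, z = +30 mm. Held by the catch alone the blank rests about 4 mm down the slope from here. Axes as the trough's.
- low_end (a point): Centre of the blank when it rests against the low end: trough x = -175, z = +30 mm. Axes as the trough's. The low end is closed by two turned-up tabs 14 mm high at x = -204 to -200, one in each corner, with a 50 mm wide opening between them for the fingers; beyond it the gutter ends.
- catch (a joint): Yellow sprung catch: fork of two arms 10 mm wide, 44 mm clear between them, rising through slots in the floor, hinged below it at trough x = +23, free tips uphill. 0 rad = fully up (tips 13 mm above the floor), 0.12 = pressed flush (about 2 N). The blank rolls over it, pressing it down; with the blank at the stop it springs up behind it. A thumb lever with a black ball sticks out on the -y side.
- catch_tip (a point): Midway between the upper tip edges of the two catch arms, on the centre line; trough x = +131, z = +13 mm when the catch is up.
- spare_blank: A second such blank, 60 mm in diameter and 70 mm high, standing on end on the bench beside the gutter (robot's side). Leave it alone. Origin at the centre of its underside.
- brush: Swarf brush with a wooden handle, lying on the bench on the far side of the gutter. Leave it alone.
- spanner: Steel spanner, 200 mm long, lying on the bench. Leave it alone.
- flange: Steel flange ring, 110 mm across, 14 mm thick, lying flat. Leave it alone.
- paste_tin: Red tin, 72 mm across, 75 mm high. Leave it alone.
- try_square: Engineer's square with a dark wooden stock and a 150 mm steel blade, lying flat. Leave it alone.
- sprayer: White spray bottle with a blue trigger head, 70 mm across, 195 mm high. Leave it alone.
There are look-alikes about, which are no part of the job. What is shaped like the blank but brown, green or purple is not meant.

How it is judged:
At the end, for the whole second after the job is handed in: The blank lies on the gutter floor at the end stop (centre no more than 8 mm down the slope from home, so within 8 mm of the buffer), at rest, with the catch fully up behind it (joint below 0.03 rad, that is less than 4 mm down at its tips) (x of blank in the frame of trough between 0.152 and 0.163 m and y of blank in the frame of trough between -0.012 and 0.012 m and z of blank in the frame of trough between 0.026 and 0.034 m and value of joint catch below 0.03 rad and linear speed of blank below 0.02 m/s); the robot touches nothing.
It fails at once if the blank is lifted more than 15 mm off the gutter floor, or out of the gutter (z of blank in the frame of trough above 0.045 m or z of blank in the frame of trough below 0.02 m).
It fails at once if the blank is gripped or rammed: more than 35 N between it and the fingers (contact force between the fingers and blank above 35 N).
It fails at once if the blank is flicked or runs away down the gutter (faster than 0.5 m/s) (linear speed of blank above 0.5 m/s).
It fails at once if another thing on the bench is moved by more than 20 mm (distance of any of spare_blank, brush, spanner, flange, paste_tin, try_square, sprayer from where it was at the start of the episode above 0.02 m).
It also fails if it takes over 45 s, if anything falls off the work surface, if the arm or the gripper's body presses on something with over 40 N, if the wrist force passes 120 N, or if a joint passes its speed limit or range.

ROBOT

A 6-joint arm with a two-finger parallel gripper is mounted at the origin on the work surface. World frame = base frame: x ahead of the robot, y to its left, z up, the work surface at z = 0. Lengths are in m, angles in rad, forces in N, time in s.
With the tool pointing down it reaches from about 0.275 to 0.825 m from the base axis. Payload 4.9 kg.
Tool frame: the origin (TCP) lies between the finger pads; the fingertips stand 19 mm ahead of it and the grasp point (between the pads) is the TCP; y points along the fingers, x is the direction in which the jaws open and shut, and the axes are right-handed (so a half turn about y gives the same grasp; the last joint's range is limited). The gripper opens to 85 mm and grips with 20 to 120 N. Pads are 22 mm wide; open, the fingers measure 114 mm over their backs; the gripper's body (76 mm by 85 mm) begins 54 mm behind the grasp point. The pads swing forward as they close: fully open they stand 13 mm farther back than shut.
Start: joints at [-1.415, 0.326, -0.193, 1.052, 0, 1.437], TCP at [0.157, -0.527, 0.25] pointing down, gripper open.
Joint ranges: [-2.65, 2.65], [-0.97, 1.79], [-1.3, 1.35], [-1.93, 2.1], [-1.47, 1.37], [-3.14, 3.14]. Speed limits (rad/s): [2.57, 2.57, 3.14, 3.14, 3.14, 3.14].

INTERFACE

Orientations are given as a unit quaternion [w, x, y, z].
In Python, from workcell import status, get_image, env gives the robot as it stands.
- The arm moves only by the tool drive_tool, never from a script. Its arguments are lists of equal length, an entry for each row: "xyz": the shift along the tool's x, y, z in mm, a list of three; "angular": the turn, a rotation vector about the tool's x, y, z in rad, a list of three. A call has 1 to 20 rows; each row is the pose to reach, as a shift and turn from the pose measured when the call began, along the tool's axes at that moment; what a row does not reach only later rows make up. A row lasts 1/8 s, in which the tool goes at most 62.5 mm and 10.7 degrees, less where a joint would pass 70% of its speed; a pose out of reach is approached as far as the arm can. A call with a gripper value outside its range is refused whole. "hand" is the closure, from 0 (fully open) to 1 (shut), set as the call begins (left out, the last holds). The fingers move at their own pace and stop on an object; the grip force is fixed at half the most. Time passes only in rows, so rows that repeat a pose let the fingers close. It gives the time, the measured TCP pose, the force and the opening at its end, in the units of the state.
- status.sense(): the state, without advancing time (a new reading comes with each control period).
- get_image(name): name is "scene" or "top" or "wrist"; returns a dict with "img" (384x512x3 uint8, red, green, blue), "fx", "fy", "cx", "cy" (pixels), "rvec" (rotation vector, rad) and "tvec" (3), from world to camera coordinates, as OpenCV has them; the wrist camera has in their place "tool_from_camera" (4x4, takes a point from camera to tool coordinates, whose origin is the TCP and whose axes are the tool frame's). Camera axes: x right, y down, z forward; pixel columns grow to the right and rows downward; lengths in m; the calibration is good to about 2 mm. A picture is of the moment at which its call begins: read the wrist's pose just before it. There is no depth.
- env.finish_job(): hands the job in, once; it reports no verdict.
The state is a dict: "time": time; "q": joint angles; "qvel": joint speeds; "tau": joint torques, N m; "position": TCP position; "ee_rot": TCP orientation; "wrist_force": force on the tool from outside, world axes, zero at the start; "torque": the same for the moment, N m; "width": finger opening in m.
Only numpy, scipy, OpenCV 4.12 (cv2) and the standard library are available. Lean on these libraries where they do the work, as an engineer would, in place of code of your own. Each camera call takes 0.05 s, during which the arm holds its last target.

## Working session

There is one attempt and no reset: what is moved stays moved. The work goes in short steps, Python scripts to look and compute and a tool call to move; the robot and the scene stay as the last step left them, time stands still between calls to the robot, and variables do not carry over. Pictures are saved under pics/ and viewed, and the job is handed in when it is done.

Besides the shell and the picture viewer there is one more tool, called after "Emit:" as name(argument=value, ...) on one line, values as JSON. drive_tool: Moves the arm, as the interface text tells. Its arguments: {"type":"object","properties":{"xyz":{"type":"array"},"angular":{"type":"array"},"hand":{"type":"number"}},"required":["xyz","angular"]}

```bash
mkdir -p pics; ls; python3 - <<'E'
from workcell import status,get_image,env
import cv2,json,pickle
s=status.sense();print({k:s[k] for k in('time','position','ee_rot','width','wrist_force')})
d={}
for n in('scene','top','wrist'):
    g=get_image(n);d[n]=g;cv2.imwrite(f'pics/{n}0.png',cv2.cvtColor(g['img'],cv2.COLOR_RGB2BGR));print(n,{k:v for k,v in g.items() if k!='img'})
pickle.dump(d,open('im0.pkl','wb'))
E
```

```text
pics
{'time': 0.0, 'position': array([ 0.15710108, -0.52652512,  0.24952263]), 'ee_rot': array([ 0.56737528, -0.56652717,  0.42298744, -0.42215386]), 'width': 0.08523969775725639, 'wrist_force': array([-0.4152397 , -0.39051921, -0.01324542])}
scene {'fx': 464.231341618084, 'fy': 464.231341618084, 'cx': 253.33560795796927, 'cy': 194.16813180459658, 'rvec': array([ 2.30810246,  0.57769537, -0.26511742]), 'tvec': array([-0.42150695, -0.10118776,  1.91297784])}
top {'fx': 406.84342695186587, 'fy': 406.84342695186587, 'cx': 251.78420413193535, 'cy': 186.64934849176487, 'rvec': array([ 2.19815721, -2.16439664,  0.04504781]), 'tvec': array([0.01177547, 0.51365701, 1.27447971])}
wrist {'fx': 293.9073425109122, 'fy': 293.9073425109122, 'cx': 255.6736872967386, 'cy': 189.14689279875083, 'tool_from_camera': array([[ 9.99999120e-01, -2.34113069e-05,  1.32681632e-03,
         4.58473851e-04],
       [-1.28341404e-03, -2.71275194e-01,  9.62500972e-01,
        -1.23058101e-01],
       [ 3.37398951e-04, -9.62501828e-01, -2.71274986e-01,
         6.92817766e-02],
       [ 0.00000000e+00,  0.00000000e+00,  0.00000000e+00,
         1.00000000e+00]])}
```

View pics/scene0.png

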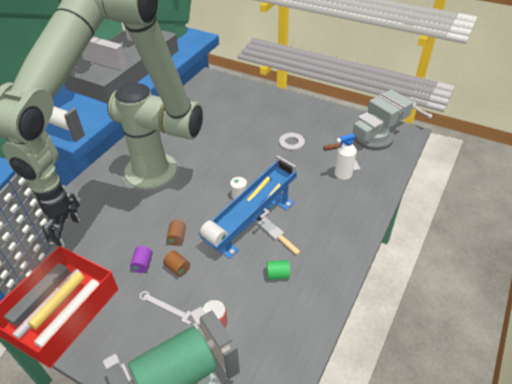

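View pics/top0.png

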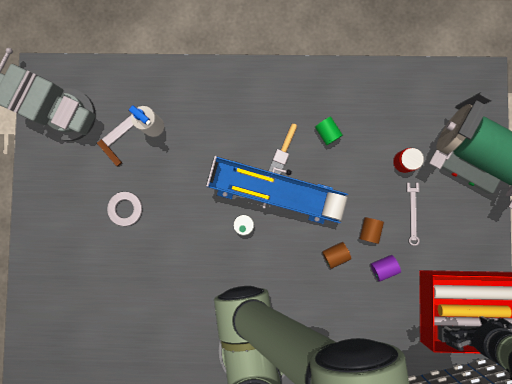

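View pics/wrist0.png

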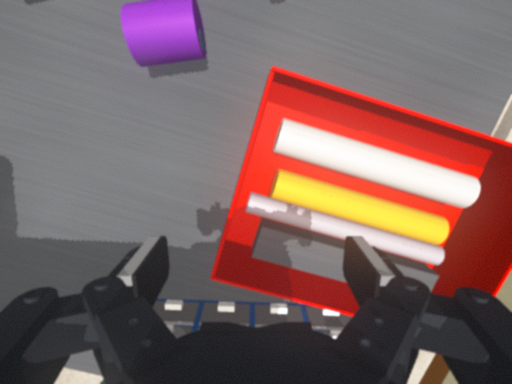

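The top view shows the gutter from its high end at (213,172) down to the low end at about (345,207). The silver-white cylinder at (335,206) lies in the low end. Look-alikes: brown (372,231) and (337,255), purple (385,268), green (328,130). The spare stands at (243,226). Only the one in the gutter fits the description, and I'll confirm it in a crop.

```bash
cat > h.py <<'E'
import numpy as np,cv2,pickle
def cam(g):
    R=cv2.Rodrigues(np.array(g['rvec']))[0];return R,np.array(g['tvec']),np.array([[g['fx'],0,g['cx']],[0,g['fy'],g['cy']],[0,0,1]])
def ray(g,uv):
    R,t,K=cam(g);o=-R.T@t;d=R.T@np.linalg.inv(K)@np.array([*uv,1.]);return o,d/np.linalg.norm(d)
def onz(g,uv,z):
    o,d=ray(g,uv);return o+d*(z-o[2])/d[2]
def proj(g,P):
    return cv2.projectPoints(np.array(P,float).reshape(-1,3),np.array(g['rvec']),np.array(g['tvec']),cam(g)[2],None)[0].reshape(-1,2)
E
python3 - <<'E'
from h import *
d=pickle.load(open('im0.pkl','rb'))
t=d['top']['img'];s=d['scene']['img']
cv2.imwrite('pics/topc.png',cv2.cvtColor(cv2.resize(t[140:240,200:360],None,fx=5,fy=5,interpolation=cv2.INTER_CUBIC),cv2.COLOR_RGB2BGR))
cv2.imwrite('pics/scec.png',cv2.cvtColor(cv2.resize(s[150:260,190:310],None,fx=5,fy=5,interpolation=cv2.INTER_CUBIC),cv2.COLOR_RGB2BGR))
h=cv2.cvtColor(t,cv2.COLOR_RGB2HSV)
sub=np.zeros(t.shape[:2],np.uint8);sub[140:240,200:360]=1
m=cv2.inRange(h,(22,120,100),(35,255,255))*sub
n,l,st,c=cv2.connectedComponentsWithStats(m)
for i in range(1,n):
  if st[i,4]>20: print('yellow',st[i],c[i],cv2.minAreaRect(np.argwhere(l==i)[:,::-1].astype(np.float32)))
m=cv2.inRange(h,(100,120,50),(130,255,255))*sub
n,l,st,c=cv2.connectedComponentsWithStats(m)
for i in range(1,n):
  if st[i,4]>20: print('blue',st[i],c[i])
m=cv2.inRange(h,(0,0,150),(180,60,255))*sub
n,l,st,c=cv2.connectedComponentsWithStats(m)
for i in range(1,n):
  if st[i,4]>20: print('white',st[i],c[i],cv2.minAreaRect(np.argwhere(l==i)[:,::-1].astype(np.float32)))
E
```

```text
yellow [237 168  37  14 135] [254.66666667 174.55555556] ((254.9449462890625, 174.68348693847656), (37.642578125, 3.639739751815796), 16.699241638183594)
yellow [232 186  38  13 142] [249.92253521 192.15492958] ((250.25473022460938, 192.3584747314453), (38.04887008666992, 3.846095323562622), 15.94539737701416)
blue [ 208  157  140   67 3486] [272.81497418 188.91107286]
white [269 149  20  25 267] [278.67790262 161.13108614] ((279.8500061035156, 161.95001220703125), (15.495159149169922, 23.400854110717773), 18.434947967529297)
white [206 156  10  31  56] [210.80357143 170.69642857] ((210.7678985595703, 170.935546875), (1.7664496898651123, 31.04669189453125), 15.52410888671875)
white [323 193  24  27 453] [334.54746137 205.46799117] ((334.5377197265625, 205.367919921875), (18.818395614624023, 24.312816619873047), 15.945395469665527)
white [233 215  21  20 285] [243.34736842 223.95789474] ((243.00003051757812, 224.50003051757812), (19.091880798339844, 19.091880798339844), 45.0)
```

View pics/topc.png

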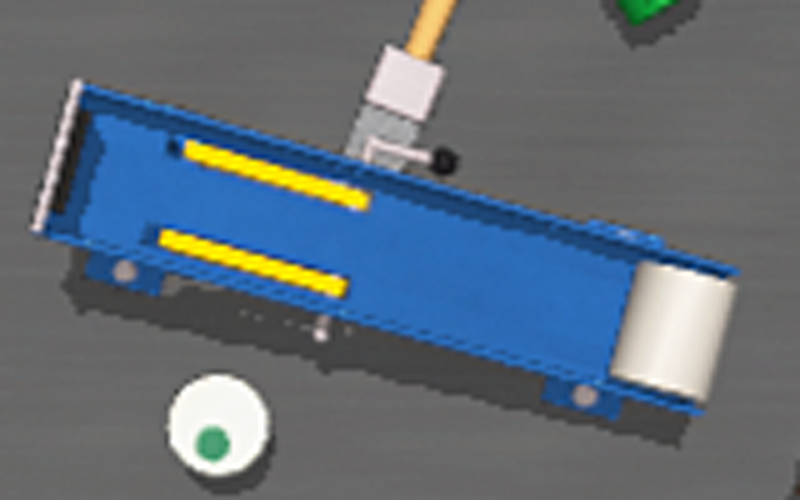

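View pics/scec.png

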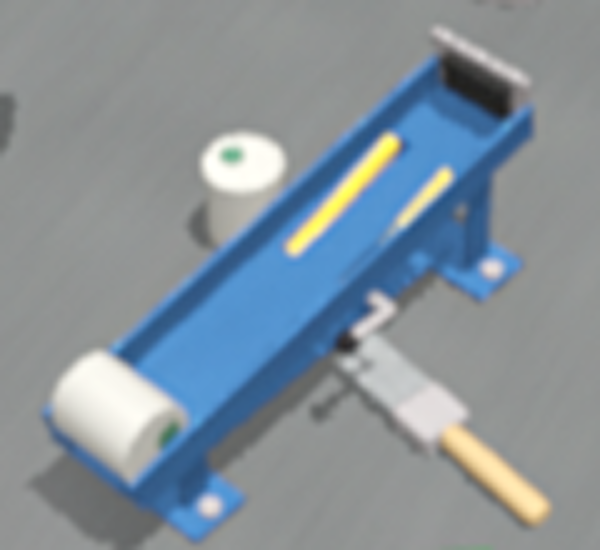

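The crop confirms it: the bright silver cylinder lies in the low end of the gutter (crop (672,332)), and the catch lever is on the far side, which is -y as described.

```bash
python3 - <<'E'
from h import *
d=pickle.load(open('im0.pkl','rb'));g=d['top']
a=.14;ca,sa=np.cos(a),np.sin(a)
pc=lambda x,y:(200+(x+.5)/5-.5,140+(y+.5)/5-.5)
def W(px,x,z): return onz(g,px,.085+x*sa+z*ca)
L=[W(pc(737,270),-.205,.033),W(pc(700,410),-.205,.033)]
U=[W(pc(80,82),.195,.057),W(pc(38,232),.195,.057)]
T=[W(pc(187,148),.131,.013),W(pc(162,237),.131,.013)]
print('low width',np.linalg.norm(L[0]-L[1]),'up width',np.linalg.norm(U[0]-U[1]),'tips',np.linalg.norm(T[0]-T[1]))
lm,um,tm=[np.mean(q,axis=0) for q in(L,U,T)];print(lm,um,tm)
u=(um-lm)[:2];print('horiz len',np.linalg.norm(u),'expect',.4*ca-.024*sa);u/=np.linalg.norm(u);print('yaw',np.arctan2(u[1],u[0]))
v=(tm-lm)[:2];print('yaw tips',np.arctan2(v[1],v[0]))
for q,x,z in((lm,-.205,.033),(um,.197,.057),(tm,.131,.013)):
    print('O',q[:2]-u*(x*ca-z*sa))
b=W((334.54,205.4),-.175,.05);print('blank approx',b, )
for q,x,z in((b,-.175,.05),): print('O from blank',q[:2]-u*(x*ca-z*sa))
E
```

```text
low width 0.08614104325104176 up width 0.08760094186895266 tips 0.05427260573419298
[ 0.45080668 -0.25443844  0.08907079] [0.54655664 0.1307267  0.16865322] [0.53170929 0.06878043 0.11615296]
horiz len 0.3968881979453172 expect 0.3927373637335932
yaw 1.3271408474384263
yaw tips 1.3255326160002212
O [ 0.50089034 -0.05297119]
O [ 0.50141396 -0.05086489]
O [ 0.50085217 -0.05534584]
blank approx [ 0.45647582 -0.22462794  0.11009075]
O from blank [ 0.49996505 -0.04968755]
```

```bash
cat >> h.py <<'E'
from scipy.spatial.transform import Rotation as Rn
ALPHA=.14;YAW=1.326;O=np.array([.5008,-.0525,.085])
RT=np.array(Rn.from_euler('ZY',[YAW,-ALPHA]).as_matrix())
def rot(s):
    q=np.array(s['ee_rot']);return Rn.from_quat([q[1],q[2],q[3],q[0]])
def tgt(s,tp,sign):
    """shift mm and rotvec in tool axes to put fingertip (19mm ahead of TCP) at trough pt tp(mm); tool y=-trough z, tool z=sign*trough x"""
    y=-RT[:,2];z=sign*RT[:,0];x=np.cross(y,z);R2=np.stack([x,y,z],1)
    tcp=O+RT@(np.array(tp)/1000)-.019*y
    R=rot(s).as_matrix()
    return R.T@(tcp-s['position'])*1000,Rn.from_matrix(R.T@R2).as_rotvec(),tcp
def intrough(s):
    tip=np.array(s['position'])+rot(s).as_matrix()[:,1]*.019
    return RT.T@(tip-O)*1000
E
python3 - <<'E'
from h import *
from workcell import status
s=status.sense();np.set_printoptions(precision=3,suppress=True)
print(rot(s).as_matrix(),RT)
for sg in(1,-1):
    for tp in((-245,0,120),(-245,0,16)): print(sg,tp,*tgt(s,tp,sg))
E
```

```text
[[ 0.286 -0.     0.958]
 [-0.958  0.001  0.286]
 [-0.001 -1.     0.   ]] [[ 0.24  -0.97  -0.034]
 [ 0.961  0.242 -0.135]
 [ 0.14   0.     0.99 ]]
1 (-245, 0, 120) [-130.659   61.468  331.353] [ 0.126 -1.035  0.071] [ 0.437 -0.307  0.188]
1 (-245, 0, 16) [-143.012  164.468  338.727] [ 0.126 -1.035  0.071] [ 0.441 -0.293  0.085]
-1 (-245, 0, 120) [-130.659   61.468  331.353] [-0.083  2.101  0.146] [ 0.437 -0.307  0.188]
-1 (-245, 0, 16) [-143.012  164.468  338.727] [-0.083  2.101  0.146] [ 0.441 -0.293  0.085]
```

Emit:
drive_tool(xyz=[[-13, 6, 33], [-26, 12, 66], [-39, 18, 99], [-52, 24, 132], [-65, 30, 165], [-78, 36, 198], [-91, 42, 231], [-104, 48, 264], [-117, 54, 297], [-131, 61, 331], [-131, 61, 331], [-131, 61, 331]], angular=[[0.013, -0.104, 0.007], [0.025, -0.207, 0.014], [0.038, -0.31, 0.021], [0.05, -0.414, 0.028], [0.063, -0.518, 0.035], [0.076, -0.621, 0.043], [0.088, -0.725, 0.05], [0.101, -0.828, 0.057], [0.113, -0.93, 0.064], [0.126, -1.035, 0.071], [0.126, -1.035, 0.071], [0.126, -1.035, 0.071]], hand=1)

```text
time: 1.65
position: [0.4365, -0.3065, 0.1888]
ee_rot: [0.749, -0.651, 0.08, -0.092]
wrist_force: [-0.4, -0.3, -0.5]
width: -0.0004
```

```bash
python3 - <<'E'
from h import *
from workcell import status,get_image
np.set_printoptions(precision=3,suppress=True)
s=status.sense();print(s['time'],s['width'],s['wrist_force'],intrough(s),tgt(s,(-245,0,16),1))
for n in('wrist','top'):
    g=get_image(n);im=g['img']
    if n=='top':im=cv2.resize(im[130:290,200:400],None,fx=3,fy=3)
    cv2.imwrite(f'pics/{n}1.png',cv2.cvtColor(im,cv2.COLOR_RGB2BGR));pickle.dump((s,g),open(f'{n}1.pkl','wb'))
E
```

```text
1.65 -0.0003501695264393451 [-0.395 -0.314 -0.546] [-244.989    0.793  120.301] (array([  0.838, 104.3  ,   0.053]), array([ 0.001, -0.   , -0.001]), array([ 0.441, -0.293,  0.085]))
```

View pics/wrist1.png

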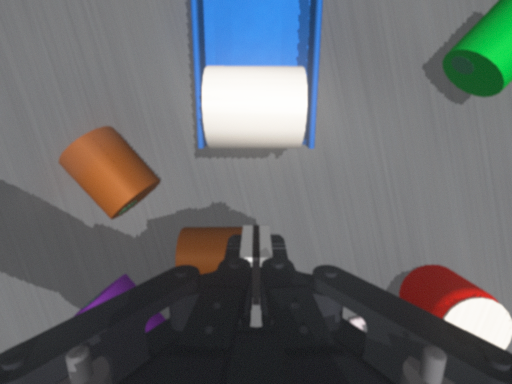

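View pics/top1.png

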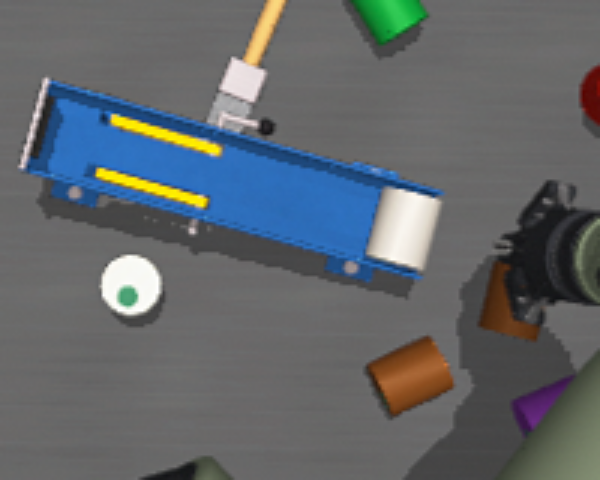

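```bash
python3 - <<'E'
from h import *
np.set_printoptions(precision=3,suppress=True)
d=pickle.load(open('im0.pkl','rb'));t=d['top']['img']
h=cv2.cvtColor(t,cv2.COLOR_RGB2HSV);m=cv2.inRange(h,(3,120,50),(15,255,255));m[:, :320]=0;m[:210]=0;m[270:]=0
n,l,st,c=cv2.connectedComponentsWithStats(m)
for i in range(1,n):
  if st[i,4]>60:
    bx=cv2.boxPoints(cv2.minAreaRect(np.argwhere(l==i)[:,::-1].astype(np.float32)))
    for p in bx:
      P=onz(d['top'],p,.04);print(i,P,RT.T@(P-O)*1000)
s,g=pickle.load(open('wrist1.pkl','rb'))
C=g['tool_from_camera'];R=rot(s).as_matrix()
def w(uv,zt):
    dc=np.array([(uv[0]-g['cx'])/g['fx'],(uv[1]-g['cy'])/g['fy'],1]);o=R@C[:3,3]+s['position'];dd=R@C[:3,:3]@dc
    o=RT.T@(o-O);dd=RT.T@dd;return (o+dd*(zt-o[2])/dd[2])*1000
for uv,z in(((196,148),.033),((315,148),.033),((203,147),.03),((305,147),.03),((203,66),.05),((307,66),.05)): print(uv,w(uv,z))
E
```

```text
1 [ 0.357 -0.313  0.04 ] [-291.1     76.164   -4.422]
1 [ 0.425 -0.33   0.04 ] [-291.047    6.024   -4.43 ]
1 [ 0.412 -0.388  0.04 ] [-349.634    5.165    3.826]
1 [ 0.344 -0.371  0.04 ] [-349.51    75.198    3.809]
2 [ 0.315 -0.199  0.04 ] [-191.574  144.449  -18.448]
2 [ 0.349 -0.265  0.04 ] [-246.782   95.353  -10.668]
2 [ 0.297 -0.291  0.04 ] [-284.582  139.345   -5.341]
2 [ 0.264 -0.226  0.04 ] [-229.512  188.272  -13.101]
(196, 148) [-208.078   46.53    33.   ]
(315, 148) [-208.049  -46.299   33.   ]
(203, 147) [-207.702   41.568   30.   ]
(305, 147) [-207.677  -38.965   30.   ]
(203, 66) [-150.703   35.345   50.   ]
(307, 66) [-150.684  -34.454   50.   ]
```

Emit:
drive_tool(xyz=[[1, 15, 0], [1, 35, 0], [1, 55, 0], [1, 75, 0], [1, 90, 0], [1, 100, 0], [1, 100, 0], [1, 100, 0]], angular=[[0, 0, 0], [0, 0, 0], [0, 0, 0], [0, 0, 0], [0, 0, 0], [0, 0, 0], [0, 0, 0], [0, 0, 0]])

```text
time: 2.75
position: [0.441, -0.2943, 0.0905]
ee_rot: [0.749, -0.652, 0.08, -0.093]
wrist_force: [0.7, 0.1, -0.3]
width: 0.0002
```

```bash
cat > look.py <<'E'
import sys
from h import *
from workcell import status,get_image
np.set_printoptions(precision=3,suppress=True)
k=sys.argv[1]
s=status.sense();print(s['time'],s['width'],s['wrist_force'],intrough(s))
ims=[]
for n in('wrist','scene'):
    g=get_image(n);im=g['img'];pickle.dump((s,g),open(f'{n}{k}.pkl','wb'))
    if n=='scene':im=cv2.resize(im[150:270,180:310],(416,384),interpolation=cv2.INTER_CUBIC)
    else: im=cv2.resize(im,(384,384*384//512))
    ims.append(im)
a=np.zeros((384,800,3),np.uint8);a[:288,:384]=ims[0];a[:,384:]=ims[1]
cv2.imwrite(f'pics/look{k}.png',cv2.cvtColor(a,cv2.COLOR_RGB2BGR))
E
python3 look.py 2
```

```text
2.75 0.0002492432269333355 [ 0.744  0.092 -0.256] [-245.884   -0.572   21.178]
```

View pics/look2.png

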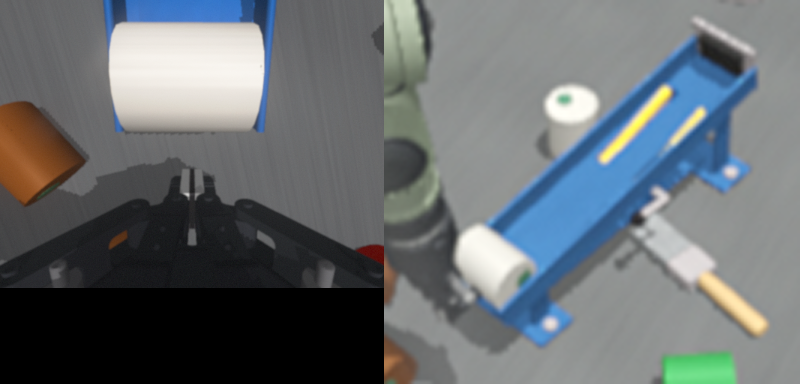

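Fingertips are level behind the blank and centred on the opening (fingers at (192,170), blank between (112,75) and (262,75) in the left panel). I'm starting the slow push.

Emit:
drive_tool(xyz=[[0, 0, 8], [0, 0, 16], [0, 0, 20], [0, 0, 23], [0, 0, 26], [0, 0, 29], [0, 0, 33], [0, 0, 38], [0, 0, 43], [0, 0, 48], [0, 0, 54], [0, 0, 60], [0, 0, 66], [0, 0, 72], [0, 0, 78], [0, 0, 84], [0, 0, 90], [0, 0, 95], [0, 0, 98], [0, 0, 100]], angular=[[0, 0, 0], [0, 0, 0], [0, 0, 0], [0, 0, 0], [0, 0, 0], [0, 0, 0], [0, 0, 0], [0, 0, 0], [0, 0, 0], [0, 0, 0], [0, 0, 0], [0, 0, 0], [0, 0, 0], [0, 0, 0], [0, 0, 0], [0, 0, 0], [0, 0, 0], [0, 0, 0], [0, 0, 0], [0, 0, 0]])

```text
time: 5.35
position: [0.4652, -0.1981, 0.1045]
ee_rot: [0.749, -0.652, 0.08, -0.093]
wrist_force: [-0.8, -2.0, 1.0]
width: -0.0003
```

```bash
python3 look.py 3
```

```text
5.35 -0.0003462302484209949 [-0.778 -2.021  0.951] [-145.775   -0.796   21.222]
```

View pics/look3.png

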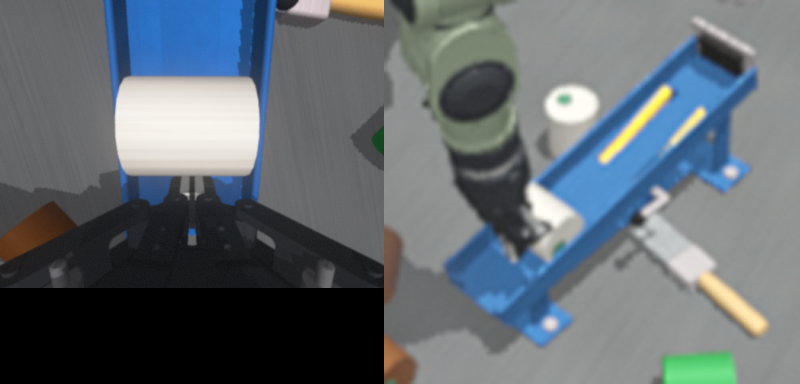

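Emit:
drive_tool(xyz=[[0, 0, 3], [0, 0, 8], [0, 0, 14], [-1, 0, 20], [-1, 0, 26], [-1, 0, 32], [-1, 0, 38], [-1, 0, 44], [-1, 0, 50], [-1, 0, 56], [-1, 0, 62], [-1, 0, 68], [-1, 0, 74], [-1, 0, 80], [-1, 0, 86], [-1, 0, 92], [-1, 0, 98], [-1, 0, 104], [-1, 0, 110], [-1, 0, 116]], angular=[[0, 0, 0], [0, 0, 0], [0, 0, 0], [0, 0, 0], [0, 0, 0], [0, 0, 0], [0, 0, 0], [0, 0, 0], [0, 0, 0], [0, 0, 0], [0, 0, 0], [0, 0, 0], [0, 0, 0], [0, 0, 0], [0, 0, 0], [0, 0, 0], [0, 0, 0], [0, 0, 0], [0, 0, 0], [0, 0, 0]])

```text
time: 7.95
position: [0.4923, -0.0859, 0.1206]
ee_rot: [0.749, -0.651, 0.08, -0.093]
wrist_force: [-0.4, -2.3, 1.4]
width: -0.0002
```

```bash
python3 look.py 4
```

```text
7.95 -0.00023994645876184248 [-0.389 -2.292  1.399] [-29.171   0.166  21.017]
```

View pics/look4.png

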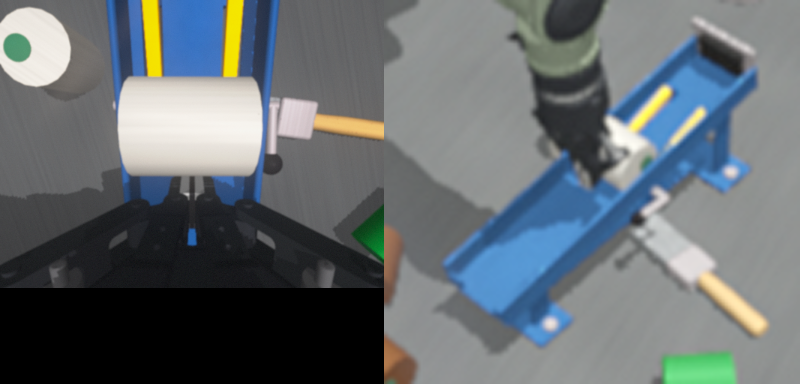

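Emit:
drive_tool(xyz=[[0, 0, 3], [0, 0, 8], [0, 0, 14], [0, 0, 20], [0, 0, 26], [0, 0, 32], [0, 0, 38], [0, 0, 44], [0, 0, 50], [0, 0, 56], [0, 0, 62], [0, 0, 68], [0, 0, 74], [0, 0, 80], [0, 0, 86], [0, 0, 92], [0, 0, 98], [0, 0, 104], [0, 0, 110], [0, 0, 114]], angular=[[0, 0, 0], [0, 0, 0], [0, 0, 0], [0, 0, 0], [0, 0, 0], [0, 0, 0], [0, 0, 0], [0, 0, 0], [0, 0, 0], [0, 0, 0], [0, 0, 0], [0, 0, 0], [0, 0, 0], [0, 0, 0], [0, 0, 0], [0, 0, 0], [0, 0, 0], [0, 0, 0], [0, 0, 0], [0, 0, 0]])

```text
time: 10.55
position: [0.5196, 0.0247, 0.1365]
ee_rot: [0.749, -0.651, 0.08, -0.092]
wrist_force: [-0.2, -2.1, 1.2]
width: -0.0
```

```bash
python3 look.py 5
```

```text
10.55 -3.351274037369851e-05 [-0.173 -2.054  1.207] [85.824  0.421 20.891]
```

View pics/look5.png

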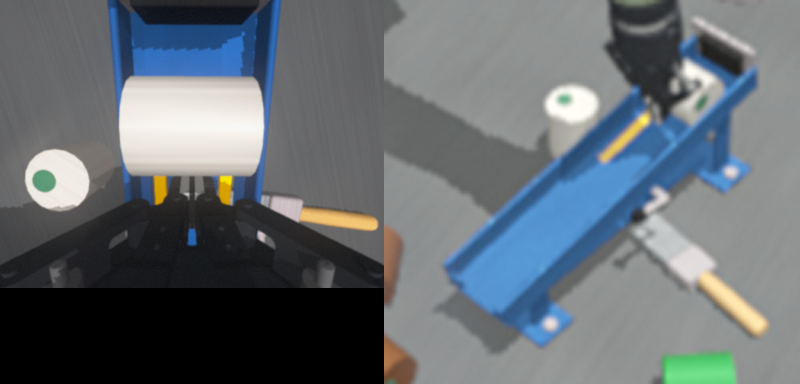

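Emit:
drive_tool(xyz=[[0, 0, 2], [0, 0, 5], [0, 0, 9], [0, 0, 13], [0, 0, 16], [0, 0, 18], [0, 0, 20], [0, 0, 22], [0, 0, 24], [0, 0, 26], [0, 0, 27], [0, 0, 28], [0, 0, 28]], angular=[[0, 0, 0], [0, 0, 0], [0, 0, 0], [0, 0, 0], [0, 0, 0], [0, 0, 0], [0, 0, 0], [0, 0, 0], [0, 0, 0], [0, 0, 0], [0, 0, 0], [0, 0, 0], [0, 0, 0]])

```text
time: 12.28
position: [0.5264, 0.0518, 0.1404]
ee_rot: [0.749, -0.651, 0.079, -0.092]
wrist_force: [0.5, -1.9, 0.1]
width: 0.0002
```

```bash
python3 look.py 6
```

```text
12.275 0.00017854503903507178 [ 0.488 -1.927  0.053] [114.074   0.397  20.893]
```

View pics/look6.png

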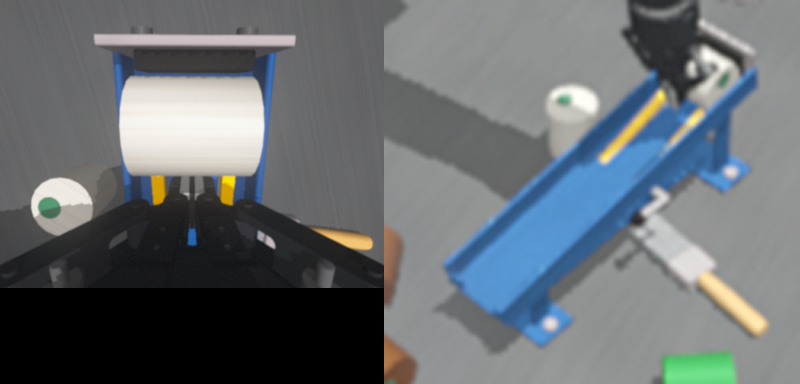

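Nearly there: the buffer is just ahead of the blank and the force is still about 2 N. I'll creep in at about 0.5 mm per row and watch the force.

Emit:
drive_tool(xyz=[[0, 0, 0.5], [0, 0, 1], [0, 0, 1.5], [0, 0, 2], [0, 0, 2.5], [0, 0, 3], [0, 0, 3.5], [0, 0, 4], [0, 0, 4]], angular=[[0, 0, 0], [0, 0, 0], [0, 0, 0], [0, 0, 0], [0, 0, 0], [0, 0, 0], [0, 0, 0], [0, 0, 0], [0, 0, 0]])

```text
time: 13.5
position: [0.527, 0.0541, 0.1408]
ee_rot: [0.748, -0.652, 0.08, -0.093]
wrist_force: [-2.1, -7.6, 1.3]
width: -0.0002
```

```bash
python3 look.py 7; python3 - <<'E'
from h import *
im=pickle.load(open('wrist7.pkl','rb'))[1]['img'][20:280,130:390]
cv2.imwrite('pics/w7c.png',cv2.cvtColor(cv2.resize(im,(598,598),interpolation=cv2.INTER_CUBIC),cv2.COLOR_RGB2BGR))
E
```

```text
13.5 -0.00022853543683563598 [-2.053 -7.586  1.295] [116.411   0.432  20.911]
```

View pics/w7c.png

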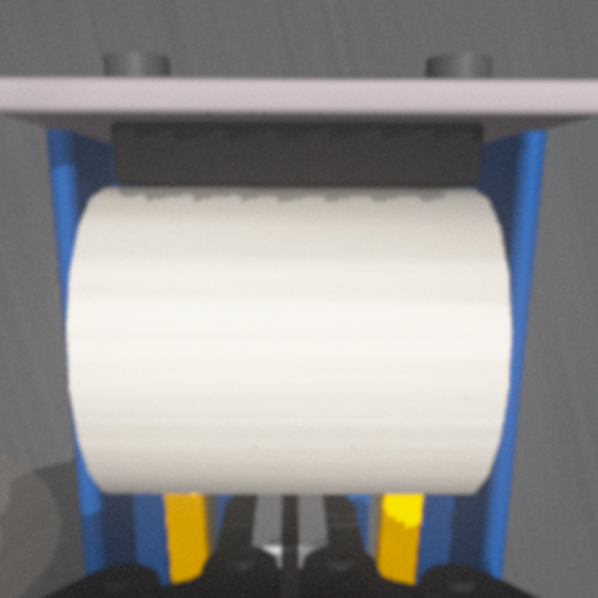

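View pics/look7.png

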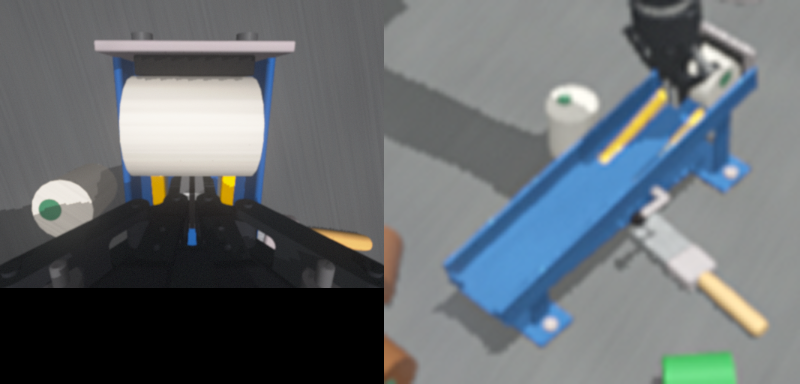

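Emit:
drive_tool(xyz=[[0, 0, 1], [0, 0, 2], [0, 0, 3], [0, 0, 3], [0, 0, 3], [0, 0, 2], [0, 0, 0], [0, 0, -1], [0, 0, -2], [0, 0, -3], [0, 0, -4], [0, 0, -5], [0, 0, -6], [0, 0, -7], [0, 0, -8], [0, 0, -9], [0, 0, -10], [0, 0, -11], [0, 0, -11]], angular=[[0, 0, 0], [0, 0, 0], [0, 0, 0], [0, 0, 0], [0, 0, 0], [0, 0, 0], [0, 0, 0], [0, 0, 0], [0, 0, 0], [0, 0, 0], [0, 0, 0], [0, 0, 0], [0, 0, 0], [0, 0, 0], [0, 0, 0], [0, 0, 0], [0, 0, 0], [0, 0, 0], [0, 0, 0]])

```text
time: 15.98
position: [0.5243, 0.0435, 0.1392]
ee_rot: [0.748, -0.652, 0.08, -0.093]
wrist_force: [-0.1, -0.2, 0.1]
width: 0.0001
```

```bash
python3 look.py 8; python3 - <<'E'
from h import *
im=pickle.load(open('wrist8.pkl','rb'))[1]['img'][20:280,130:390]
cv2.imwrite('pics/w8c.png',cv2.cvtColor(cv2.resize(im,(598,598),interpolation=cv2.INTER_CUBIC),cv2.COLOR_RGB2BGR))
E
```

```text
15.975 0.00011111212960377532 [-0.127 -0.193  0.055] [105.36    0.473  20.9  ]
```

View pics/w8c.png

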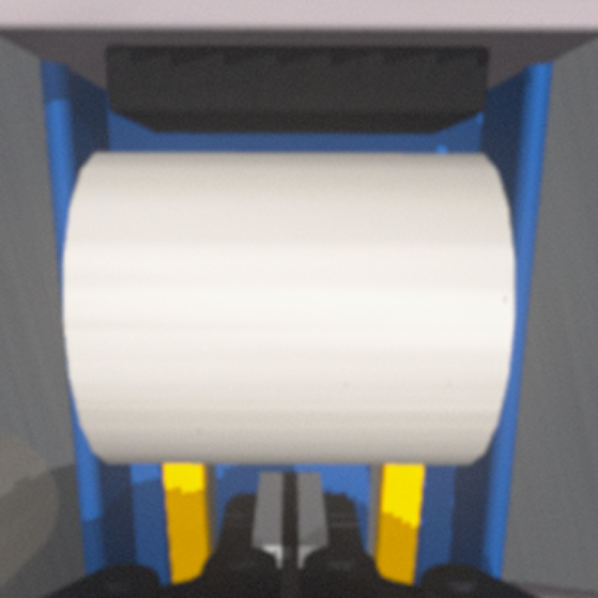

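The blank has stopped behind the catch. The fingers (270–320,475) now stand clear of it (rear edge at row 463), and the force is down to zero. Backing off and lifting out.

Emit:
drive_tool(xyz=[[0, 0, -3], [0, 0, -8], [0, 0, -14], [0, 0, -20], [0, -8, -20], [0, -20, -20], [0, -40, -20], [0, -60, -20], [0, -85, -20], [0, -110, -20], [0, -130, -20], [0, -140, -20], [0, -140, -40], [0, -140, -70], [0, -140, -100], [0, -140, -120], [0, -140, -120]], angular=[[0, 0, 0], [0, 0, 0], [0, 0, 0], [0, 0, 0], [0, 0, 0], [0, 0, 0], [0, 0, 0], [0, 0, 0], [0, 0, 0], [0, 0, 0], [0, 0, 0], [0, 0, 0], [0, 0, 0], [0, 0, 0], [0, 0, 0], [0, 0, 0], [0, 0, 0]])

```text
time: 18.2
position: [0.4903, -0.0911, 0.2613]
ee_rot: [0.748, -0.652, 0.081, -0.093]
wrist_force: [-0.6, 0.3, 0.6]
width: -0.0002
```

```bash
python3 look.py 9; python3 - <<'E'
from h import *
from workcell import get_image
np.set_printoptions(precision=1,suppress=True)
s,g=pickle.load(open('wrist9.pkl','rb'));im=g['img']
t=get_image('top')['img'][130:250,190:370]
cv2.imwrite('pics/top9.png',cv2.cvtColor(cv2.resize(t,None,fx=4,fy=4,interpolation=cv2.INTER_CUBIC),cv2.COLOR_RGB2BGR))
cv2.imwrite('pics/w9.png',cv2.cvtColor(im,cv2.COLOR_RGB2BGR))
E
```

```text
18.2 -0.00021850320423893332 [-0.559  0.258  0.626] [-15.075   0.807 161.19 ]
```

View pics/w9.png

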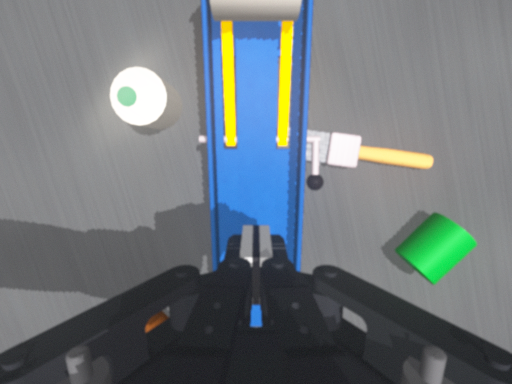

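View pics/look9.png

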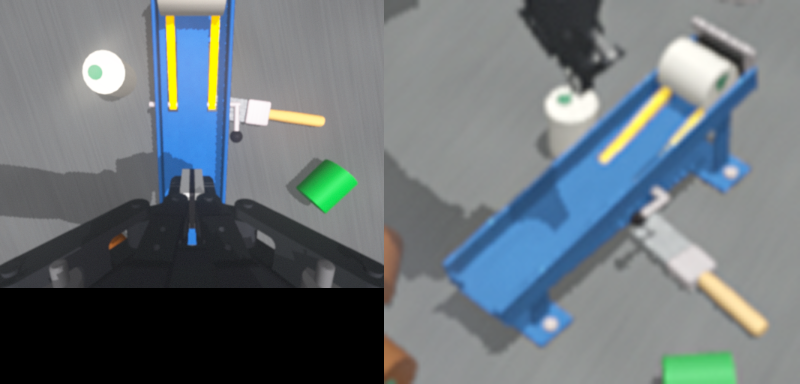

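View pics/top9.png

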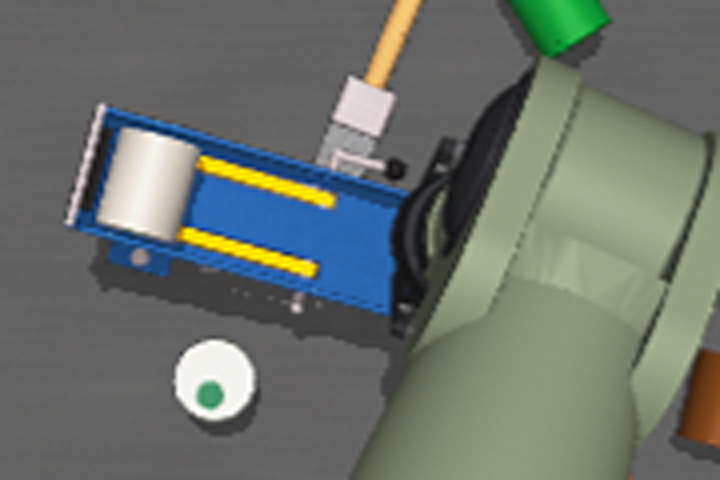

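```bash
python3 - <<'E'
from h import *
from workcell import get_image,status
np.set_printoptions(precision=1,suppress=True)
d=pickle.load(open('im0.pkl','rb'))['top']; g=get_image('top')
def meas(g,box,x):
    im=g['img'];h=cv2.cvtColor(im,cv2.COLOR_RGB2HSV);m=cv2.inRange(h,(0,0,120),(180,60,255))
    k=np.zeros_like(m);x0,x1,y0,y1=box;k[y0:y1,x0:x1]=m[y0:y1,x0:x1]
    n,l,st,c=cv2.connectedComponentsWithStats(k);i=1+np.argmax(st[1:,4])
    r=cv2.minAreaRect(np.argwhere(l==i)[:,::-1].astype(np.float32));o,dd=ray(g,r[0])
    o=RT.T@(o-O);dd=RT.T@dd;print(r,(o+dd*(.045-o[2])/dd[2])*1000)
meas(d,(318,350,188,226),0);meas(g,(214,241,158,195),0)
def box(im):
    return
print(status.sense()['time'])
# bench things: difference outside the arm
df=cv2.absdiff(g['img'],d['img']).max(2);df[:,290:]=0;df[270:]=0
n,l,st,c=cv2.connectedComponentsWithStats((df>40).astype(np.uint8))
print([list(x) for x in st[1:] if x[4]>8])
E
```

```text
((334.3083190917969, 205.5285186767578), (20.512161254882812, 24.787647247314453), 14.74356460571289) [-173.4    1.5   45. ]
((226.42454528808594, 175.26414489746094), (20.192001342773438, 25.27433967590332), 15.945395469665527) [154.5  -0.3  45. ]
18.4
[[np.int32(214), np.int32(162), np.int32(27), np.int32(31), np.int32(602)], [np.int32(287), np.int32(182), np.int32(3), np.int32(28), np.int32(73)], [np.int32(286), np.int32(224), np.int32(4), np.int32(8), np.int32(11)]]
```

```bash
python3 -c "
from workcell import env,status
s=status.sense();print(s['time'],s['wrist_force'],abs(s['qvel']).max());print(env.finish_job())"
```

```text
18.4 [0.44893087 0.04162382 0.69792274] 0.0048561937098821305
the job is handed in; nothing more can be done
None
```

The blank is at the end stop, held by the yellow catch, and I've handed the job in at 18.4 s. No verdict was reported.

I pushed it up the gutter at about 50 mm/s with the closed fingertips between the catch arms. The wrist force read about 2 N on the way. I then pressed it lightly against the buffer, with about 8 N at the last reading, eased off slowly, and lifted the fingers clear.

**Last checks:**
- **Blank position:** the top view puts its centre at about x = +154.5 mm, y = 0. It should rest at +156 mm, and 152 to 163 mm is allowed. The reading is good to about 2–3 mm, so the low limit is within the error.
- **Catch:** it holds the blank without the fingers, and the blank did not follow them when they backed off. I judged the catch angle from the pictures only.
- **Other things:** before and after top views show no movement around the spare blank, flange, square, sprayer and brush. The tin and spanner were outside the part I compared, though the arm's path kept clear of them.
- **Robot:** it was touching nothing, with wrist force within 1 N.

**Disagreement:** my measurements of the gutter's place along the slope differed by 3–5 mm between points. I therefore stopped on the force rise at the buffer rather than on a computed position.

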